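Gauge the divider block and hold it in the squaring jig

ROBOT

A 6-joint arm with a two-finger parallel gripper is mounted at the origin on the work surface. World frame = base frame: x ahead of the robot, y to its left, z up, the work surface at z = 0. Lengths are in m, angles in rad, forces in N, time in s.
With the tool pointing down it reaches from about 0.375 to 0.9 m from the base axis. Payload 3.1 kg.
Tool frame: the origin (TCP) lies midway between the tips of the shut fingers; the grasp point (between the pads) lies 19 mm behind it; x points along the fingers, z is the direction in which the jaws open and shut, and the axes are right-handed (so a half turn about x gives the same grasp; the last joint's range is limited). The gripper opens to 85 mm and grips with 20 to 120 N. Pads are 22 mm wide; open, the fingers measure 114 mm over their backs; the gripper's body (76 mm by 85 mm) begins 54 mm behind the grasp point. The pads swing forward as they close: fully open they stand 13 mm farther back than shut.
Start: joints at [-1.425, 0.527, 1.433, -0, 1.181, -0.178], TCP at [0.199, -0.592, 0.231] pointing down, gripper open.
Joint ranges: [-3.08, 3.08], [-0.75, 2.2], [0.22, 2.44], [-1.43, 4.57], [0, 2.65], [-2.85, 2.85]. Speed limits (rad/s): [2.79, 2.79, 3.14, 3.14, 3.14, 3.14].

INTERFACE

Orientations are given as a unit quaternion [x, y, z, w].
In Python, from station import status, snapshot, camera_params, ticket gives the robot as it stands.
- The arm moves only by the tool arm_command, never from a script. Its argument "series" is a list that holds one entry, the list of rows, each a list of 4 numbers: the shift along the tool's x, y, z in mm, then the turn about the tool's x in rad. A call has 1 to 10 rows; each row shifts and turns the commanded pose from where the row before left it, along the tool's axes as they then stand; what a row does not reach is not made up. A row lasts 1/10 s, in which the tool goes at most 50 mm and 8.59 degrees, less where a joint would pass 70% of its speed; a pose out of reach is approached as far as the arm can. A call is refused whole if a number of a shift passes 50 or a number of a turn 0.15, either way. A call with a gripper value outside its range is refused whole. "jaw" is the opening in per cent of the stroke, from 0 (shut) to 100 (fully open), set as the call begins (left out, the last holds). The fingers move at their own pace and stop on an object; "force" is the grip in N (left out, the last holds). Time passes only in rows, so rows that do not move let the fingers close. It gives the time, the measured TCP pose, the force and the opening at its end, in the units of the state.
- status.sense(): the state, without advancing time (a new reading comes with each control period).
- snapshot(name): name is "scene" or "side" or "wrist"; returns the picture (420x560x3 uint8, red, green, blue); there is no depth.
- camera_params(name): a dict with "fovy" (degrees; the focal length in pixels is half the picture's height over the tangent of half this angle, whatever the lens; pixels are square), "cx", "cy" (the principal point, pixels), "k1" (the pictures are not rectified: a ray, as slopes to the right and down, at radius r is drawn at 1 + k1 r^2 times it, then the intrinsics apply), "extrinsics" (4x4, takes a point from camera to world coordinates); the wrist camera has in their place "mount" (4x4, takes a point from camera to tool coordinates, whose origin is the TCP and whose axes are the tool frame's). Camera axes: x right, y down, z forward; pixel columns grow to the right and rows downward; lengths in m; the calibration is good to about 2 mm. A picture is of the moment at which its call begins: read the wrist's pose just before it. camera_params takes no time and is no camera call.
- ticket.sign_off(): hands the job in, once; it reports no verdict.
The state is a dict: "t": time; "q": joint angles; "qd": joint speeds; "tau": joint torques, N m; "tcp_pos": TCP position; "tool_rot": TCP orientation; "force": force on the tool from outside, world axes, zero at the start; "ft_torque": the same for the moment, N m; "finger_gap": opening from 0.0 (shut) to 1.0 (fully open).
Only numpy, scipy, OpenCV 4.12 (cv2) and the standard library are available. Lean on these libraries where they do the work, as an engineer would, in place of code of your own. Each camera call takes 0.05 s, during which the arm holds its last target. There are 200 camera calls.

TASK

Of the two upright MDF blocks only one is thin enough for the wooden slot gauge: hold that block down close to the bench and slide it lengthwise right through the slot, in at the yellow mouth and completely out of the plain end. Then stand it flat on the plywood floor of the squaring jig, its long face against the blue stop and its end against the red stop, and press it firmly into the corner against both stops. Finish still pressing it there, as if the glue were setting; leave the other block on the bench away from the jig and do not disturb the other things on the bench.

Things in the scene. Friction and masses are not known exactly. Their poses are not given: they have to be found in the camera images.
- fit_block: the MDF block that fits: two-tone brown, 90 mm long (x) x 34 mm thick (y) x 80 mm high, about 0.13 to 0.25 kg, standing on its 90 x 34 face. Origin: centre of its underside. Symmetric under a half turn about z.
- oversize_block: the look-alike MDF block that is too thick: 90 mm (x) x 42 mm (y) x 80 mm high; stands near the first, the two may be either way round. Origin: centre of its underside.
- gauge: fixed slot gauge: two parallel dark wooden cheeks standing straight on the bench, 70 mm long, 30 mm high, each 22 mm thick, 38 mm apart (bench is the slot's floor). Origin: middle of the slot at bench level; x runs along the slot from the yellow flared mouth (which begins 56 mm before the origin and is about 47 mm wide at its start) to the plain end (35 mm after the origin); y across the slot.
- jig: fixed squaring jig: plywood base 170 (x) x 130 (y) x 12 mm thick with two fixed upright rigid stops at right angles, blue along its -y side and red across its +x end. Its faces are waxed; the block slides on them with a friction of about 0.3 to 0.4, so with one stop touching part of a push is taken by friction. Origin: centre of the base's underside, at bench level; z up.
- jig_corner (a point): the jig's inner corner, at the height of the base's upper face (12 mm above the bench), where the planes of the stops' inner faces meet; axes as the jig's. The free space of the corner lies towards -x and +y, so the seated block's centre is 45 mm to -x and 17 mm to +y of it, its length along x.
- long_stop: blue long stop, 120 mm along the jig's x, 18 mm thick, 40 mm high above the plywood; its inner face looks to the jig's +y. Origin: centre of its underside, on the plywood, 9 mm behind that face.
- short_stop: red short stop, 75 mm along the jig's y, 18 mm thick, 70 mm high above the plywood; its inner face looks to the jig's -x. Origin: centre of its underside, on the plywood, 9 mm behind that face.
- glue_bottle: bystander: yellow glue bottle with an orange cap, 60 mm across, 170 mm high, standing. Leave it alone.
- tape_measure: bystander: yellow tape measure, 70 x 35 x 60 mm high. Leave it alone.
- sanding_block: bystander: cork sanding block, 100 x 60 x 36 mm high. Leave it alone.
- carpenter_pencil: bystander: flat red carpenter's pencil, 170 x 14 x 8 mm, lying. Leave it alone.
- offcut: bystander: wood offcut, 120 x 50 x 18 mm, lying. Leave it alone.
- screwdriver: bystander: screwdriver, 200 mm long, lying. Leave it alone.
- screw_jar: bystander: glass jar of screws with a grey lid, 64 mm across, 75 mm high. Leave it alone.
Mind the look-alikes: they are no part of the job. Leave any purple look-alike of the gauge alone.

How it is judged:
On the way, in this order (a step that is already met when the one before it is completed fails the run):
1. the fitting block is low in front of the gauge's yellow mouth, lined up with the slot (x of fit_block in the frame of gauge between -0.13 and -0.035 m and y of fit_block in the frame of gauge between -0.006 and 0.006 m and height (world z) of fit_block below 0.022 m and angle between the x axis of fit_block and the x axis of gauge, either way round below 0.15 rad), for 0.05 s.
2. it is low inside the slot (x of fit_block in the frame of gauge between -0.028 and 0.028 m and y of fit_block in the frame of gauge between -0.006 and 0.006 m and height (world z) of fit_block below 0.022 m and angle between the x axis of fit_block and the x axis of gauge, either way round below 0.15 rad), for 0.05 s.
3. it has come out of the plain end, still low (x of fit_block in the frame of gauge between 0.055 and 0.2 m and y of fit_block in the frame of gauge between -0.006 and 0.006 m and height (world z) of fit_block below 0.022 m and angle between the x axis of fit_block and the x axis of gauge, either way round below 0.15 rad), for 0.05 s.
At the end, for the whole second after the job is handed in: While the program ends and for 1 s after: the fitting block stands at rest in the jig corner (within 4 mm, 0.05 rad), flat on the plywood, touched by the fingers and pressed with over 2 N on each of the blue and red stops; the oversize block on the bench over 150 mm from the jig centre (x of fit_block in the frame of jig_corner between -0.049 and -0.041 m and y of fit_block in the frame of jig_corner between 0.013 and 0.021 m and z of fit_block in the frame of jig_corner between -0.003 and 0.004 m and angle between the x axis of fit_block and the x axis of jig, either way round below 0.05 rad and angle between fit_block's own z axis and vertical below 0.05 rad and contact force between fit_block and long_stop above 2 N and contact force between fit_block and short_stop above 2 N and contact force between fit_block and the fingers above 1 N and linear speed of fit_block below 0.02 m/s and horizontal distance between oversize_block and jig above 0.15 m and height (world z) of oversize_block below 0.05 m); the arm keeps its last pose, push and grip.
It fails at once if a bystander pushed away by more than 30 mm (distance of any of glue_bottle, tape_measure, sanding_block, carpenter_pencil, offcut, screwdriver, screw_jar from where it was at the start of the episode above 0.03 m).
It also fails if it takes over 62 s, if anything falls off the work surface, if the arm or the gripper's body presses on something with over 40 N, if the wrist force passes 120 N, or if a joint passes its speed limit or range.

## Working session

There is one attempt and no reset: what is moved stays moved. The work goes in short steps, Python scripts to look and compute and a tool call to move; the robot and the scene stay as the last step left them, time stands still between calls to the robot, and variables do not carry over. Pictures are saved under pics/ and viewed, about 8 in all and at most 12, crops included, and the job is handed in when it is done.

Besides the shell and the picture viewer there is one more tool, called after ">>>" as name(argument=value, ...) on one line, values as JSON. arm_command: Moves the arm, as the interface text tells. Its arguments: {"type":"object","properties":{"series":{"type":"array"},"jaw":{"type":"number"},"force":{"type":"number"}},"required":["series"]}

```bash
ls; mkdir -p pics
cat > h.py <<'E'
import numpy as np, cv2
from station import status, snapshot, camera_params, ticket
from scipy.spatial.transform import Rotation as R
def T(name):
    p=camera_params(name)
    if 'mount' in p:
        s=status.sense(); A=np.eye(4); A[:3,:3]=R.from_quat(s['tool_rot']).as_matrix(); A[:3,3]=s['tcp_pos']
        return p,A@np.array(p['mount'])
    return p,np.array(p['extrinsics'])
def ray(p,M,uv,H=420):
    f=H/2/np.tan(np.radians(p['fovy'])/2)
    d=(np.array(uv,float)-[p['cx'],p['cy']])/f; r=np.linalg.norm(d); x=r
    for _ in range(30): x=r/(1+p['k1']*x*x)
    d=d*(x/r if r>0 else 1)
    return M[:3,3],M[:3,:3]@np.array([d[0],d[1],1])
def onz(p,M,uv,z):
    o,d=ray(p,M,uv); return o+d*(z-o[2])/d[2]
def proj(p,M,X,H=420):
    f=H/2/np.tan(np.radians(p['fovy'])/2)
    c=np.linalg.inv(M)@np.append(X,1); s=c[:2]/c[2]
    return s*(1+p['k1']*(s@s))*f+[p['cx'],p['cy']]
def save(name,img): cv2.imwrite('pics/'+name,cv2.cvtColor(img,cv2.COLOR_RGB2BGR))
E
python3 - <<'E'
from h import *
for n in ['scene','side']:
    im=snapshot(n); np.save(n+'.npy',im); save(n+'0.png',cv2.resize(im,(800,600),interpolation=cv2.INTER_CUBIC))
    print(n,camera_params(n))
print(camera_params('wrist')); print(status.sense())
E
```

```text
pics
scene {'fovy': 45.113185236969656, 'cx': 277.27557013353913, 'cy': 201.4614519797832, 'k1': -0.10380680783673332, 'extrinsics': array([[ 0.4972861 ,  0.54243712, -0.67710302,  1.31293964],
       [ 0.86751278, -0.30070759,  0.39622787, -0.48635489],
       [ 0.01131869, -0.78443414, -0.62010884,  0.73120585],
       [ 0.        ,  0.        ,  0.        ,  1.        ]])}
side {'fovy': 57.20899308206449, 'cx': 283.2320663824671, 'cy': 216.6824314477931, 'k1': -0.09775091855956121, 'extrinsics': array([[ 0.99703925, -0.04961411,  0.0587467 ,  0.49691258],
       [-0.07632659, -0.73123092,  0.67784629, -0.57339465],
       [ 0.00932666, -0.68032329, -0.73285281,  0.63562775],
       [ 0.        ,  0.        ,  0.        ,  1.        ]])}
{'fovy': 62.052952419439634, 'cx': 279.0070456246768, 'cy': 211.8465549490867, 'k1': 0.01691237485806386, 'mount': array([[-8.70693908e-04, -2.58714614e-01,  9.65953410e-01,
        -1.44398863e-01],
       [-1.23336626e-04, -9.65953741e-01, -2.58714814e-01,
         6.58354297e-02],
       [ 9.99999613e-01, -3.44398847e-04,  8.09141051e-04,
        -4.91984000e-04],
       [ 0.00000000e+00,  0.00000000e+00,  0.00000000e+00,
         1.00000000e+00]])}
{'t': 0.1, 'q': array([-1.42551550e+00,  5.28380455e-01,  1.43380832e+00, -7.52739275e-06,
        1.18142006e+00, -1.78493965e-01]), 'qd': array([-2.09079409e-05, -3.61700375e-03, -4.33502336e-03,  1.82914136e-03,
       -1.58617150e-04, -1.18547376e-03]), 'tau': array([-3.79651347e-04, -4.43304062e+01, -1.78587037e+01, -1.78206860e-04,
        3.87657652e-03, -1.63696427e-05]), 'tcp_pos': array([ 0.19877347, -0.59184455,  0.23041617]), 'tool_rot': array([ 0.41338141,  0.57455069, -0.41236014,  0.57355595]), 'force': array([-0.1518189 ,  0.89994458,  1.03272171]), 'ft_torque': array([-0.04495031,  0.02805944,  0.05022643]), 'finger_gap': 0.9964652278881985}
```

View pics/scene0.png

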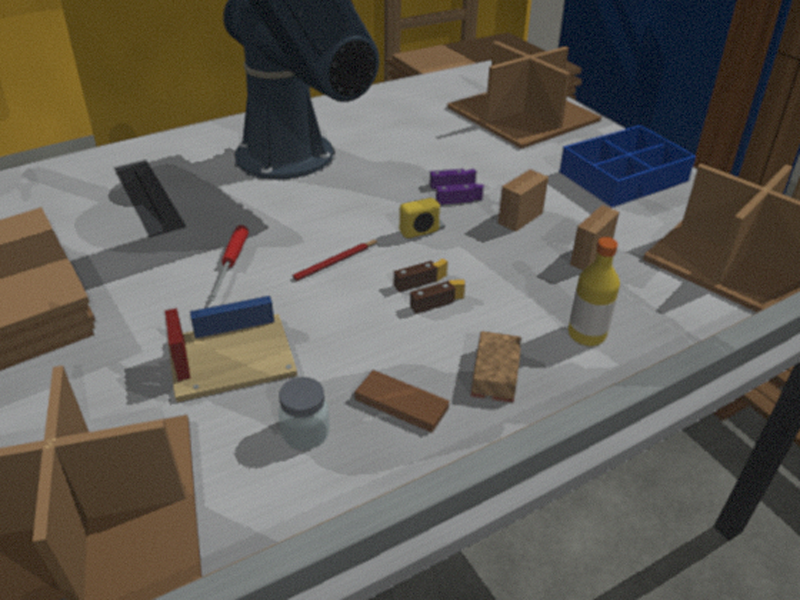

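View pics/side0.png

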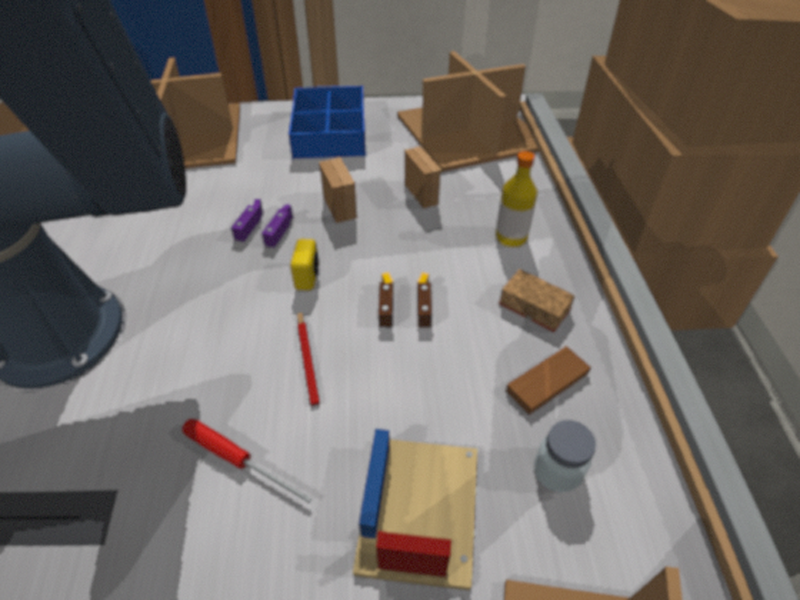

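The scene picture (800x600 px) shows two MDF blocks at about (523,200) and (595,238). The dark gauge is at (430,285) with its yellow mouth facing the blocks, and the purple decoy is at (457,187). The jig is at (235,345). The side picture agrees: blocks at (338,190) and (422,178), gauge at (405,300), jig at (425,510).

Run:
```python
from h import *
# colour segmentation on both views; list blobs
for n in ['scene','side']:
    im=np.load(n+'.npy'); p,M=T(n); hsv=cv2.cvtColor(cv2.GaussianBlur(im,(3,3),0),cv2.COLOR_RGB2HSV)
    for nm,lo,hi in [('mdf',(8,70,90),(18,170,255)),('dark',(0,60,20),(14,255,90)),('yel',(22,150,90),(32,255,255)),('blue',(105,140,30),(118,255,190)),('red',(172,150,60),(180,255,255)),('red0',(0,180,60),(4,255,255))]:
        m=cv2.inRange(hsv,lo,hi); k,l,st,c=cv2.connectedComponentsWithStats(m)
        for i in range(1,k):
            if 60<st[i,4]<2500 : print(n,nm,st[i],np.round(onz(p,M,c[i],.03)[:2],3))
    for uv in ([(366,140),(416,166)] if n=='scene' else [(236,133),(295,125)]): print(n,'block hsv',hsv[uv[1],uv[0]],onz(p,M,uv,.04).round(3))
s=status.sense(); print(R.from_quat(s['tool_rot']).as_matrix().round(3))
```

```text
scene mdf [343  29  56  24 335] [-0.148  0.778]
scene mdf [276  31  57  20 642] [-0.263  0.539]
scene mdf [341  71  79  30 438] [0.204 0.577]
scene mdf [489 115  71  39 539] [0.619 0.749]
scene mdf [352 119  31  19 305] [0.383 0.345]
scene mdf [405 144  28  36 388] [0.568 0.371]
scene mdf [  0 146  37  26 603] [ 0.068 -0.536]
scene mdf [452 176  32  16 120] [0.71  0.395]
scene mdf [   0  179   61   51 1908] [ 0.278 -0.539]
scene mdf [500 199  60  18 189] [0.842 0.448]
scene mdf [332 233  32  37 987] [0.754 0.005]
scene mdf [ 249  260   65   37 1103] [ 0.752 -0.145]
scene mdf [531 268  14  12  90] [0.993 0.298]
scene mdf [523 273  18  16 124] [0.998 0.272]
scene dark [551  42   9  23  65] [0.272 1.364]
scene dark [531  64  24  33 220] [0.384 1.118]
scene dark [347  71  17  19  96] [0.129 0.493]
scene dark [519  99  18  20 101] [0.516 0.87 ]
scene dark [350 136  14  15 106] [0.434 0.267]
scene dark [505 180  52  30 486] [0.82  0.493]
scene dark [455 182  36  17 100] [0.735 0.389]
scene dark [277 184  28  19 307] [0.534 0.004]
scene dark [288 198  30  20 326] [ 0.593 -0.   ]
scene dark 
[... 1724 characters left out ...]
057]
side dark [355 261  55  28 166] [ 0.711 -0.181]
side dark [263 384  51  20 721] [ 0.524 -0.382]
side yel [352 118  23  29 466] [0.787 0.279]
side yel [349 164  18   8  71] [0.738 0.135]
side yel [204 168  17  35 469] [0.388 0.1  ]
side blue [170   0  15  69 280] [0.193 1.038]
side blue [ 203   61   52   49 2336] [0.416 0.57 ]
side blue [253 302  18  73 699] [ 0.489 -0.288]
side red0 [210 227  12  55 190] [ 0.404 -0.107]
side red0 [129 295  44  31 519] [ 0.293 -0.221]
side red0 [ 264  373   51   29 1131] [ 0.526 -0.371]
side block hsv [ 15 123  83] [0.443 0.289 0.04 ]
side block hsv [ 15 124  84] [0.603 0.316 0.04 ]
[[-0.     0.948  0.318]
 [ 0.002  0.318 -0.948]
 [-1.     0.    -0.002]]
```

>>> arm_command(series=[[[-14,0,0,-0.125],[-14,0,0,-0.125],[-14,0,0,-0.125],[-14,0,0,-0.125],[-14,0,0,-0.125],[-14,0,0,-0.125],[-14,0,0,-0.125],[-14,0,0,-0.125],[-14,0,0,-0.125],[-14,0,0,-0.122]]], jaw=100)

```text
t: 1.1
tcp_pos: [0.1988, -0.5921, 0.3712]
tool_rot: [-0.001, 0.707, 0.002, 0.707]
force: [0.1, -0.4, -0.3]
finger_gap: 1.001
```

>>> arm_command(series=[[[0,33,30,0],[0,33,30,0],[0,33,30,0],[0,33,30,0],[0,33,30,0],[0,33,30,0],[0,33,30,0],[0,33,30,0],[0,33,30,0],[0,33,30,0]]])

```text
t: 2.1
tcp_pos: [0.4996, -0.2608, 0.3709]
tool_rot: [0.0, 0.707, 0.0, 0.707]
force: [0.4, -0.6, -0.1]
finger_gap: 1.0
```

Run:
```python
from h import *
p,M=T('wrist'); im=snapshot('wrist'); np.save('wj.npy',im); np.save('wjM.npy',M); save('wj.png',cv2.resize(im,(800,600)))
print(status.sense()['tcp_pos'],status.sense()['qd'].round(3))
```

```text
[ 0.50368505 -0.25512805  0.37091997] [-0.074 -0.016  0.03  -0.06   0.004 -0.147]
```

>>> arm_command(series=[[[0,42,3,0],[0,42,3,0],[0,42,3,0],[0,42,3,0],[0,42,3,0],[0,42,3,0],[0,42,3,0],[0,42,3,0],[0,42,3,0],[0,42,3,0]]])

```text
t: 3.15
tcp_pos: [0.5284, 0.159, 0.3709]
tool_rot: [-0.0, 0.707, -0.0, 0.707]
force: [0.5, -0.2, -0.4]
finger_gap: 0.999
```

>>> arm_command(series=[[[0,0,0,0],[0,0,0,0]]])

```text
t: 3.35
tcp_pos: [0.5284, 0.158, 0.3708]
tool_rot: [-0.001, 0.708, 0.001, 0.707]
force: [-0.4, 0.2, 0.3]
finger_gap: 1.003
```

Run:
```python
from h import *
p,M=T('wrist'); im=snapshot('wrist'); np.save('wb.npy',im); np.save('wbM.npy',M); save('wb.png',cv2.resize(im,(800,600)))
print(status.sense()['tcp_pos'],status.sense()['qd'].round(3))
```

```text
[0.52853081 0.15703812 0.3708444 ] [-0.027 -0.007  0.003  0.003 -0.001  0.004]
```

View pics/wj.png

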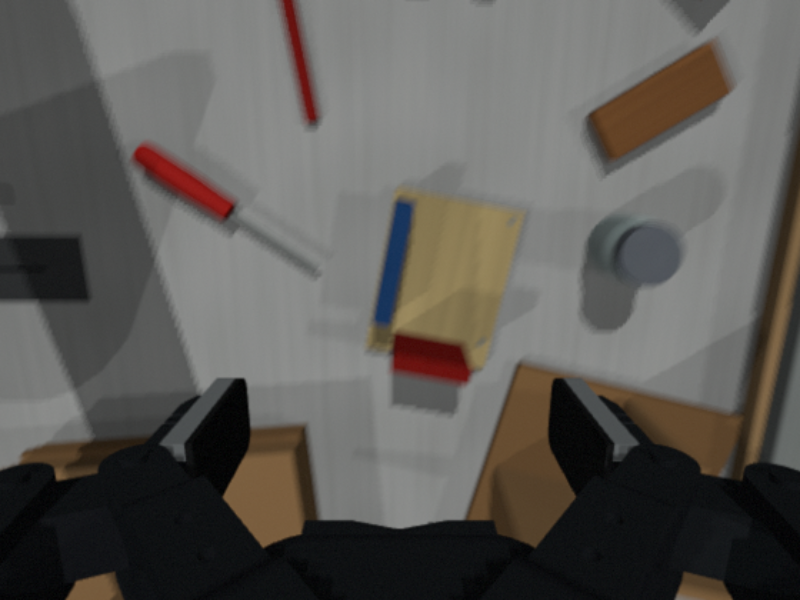

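View pics/wb.png

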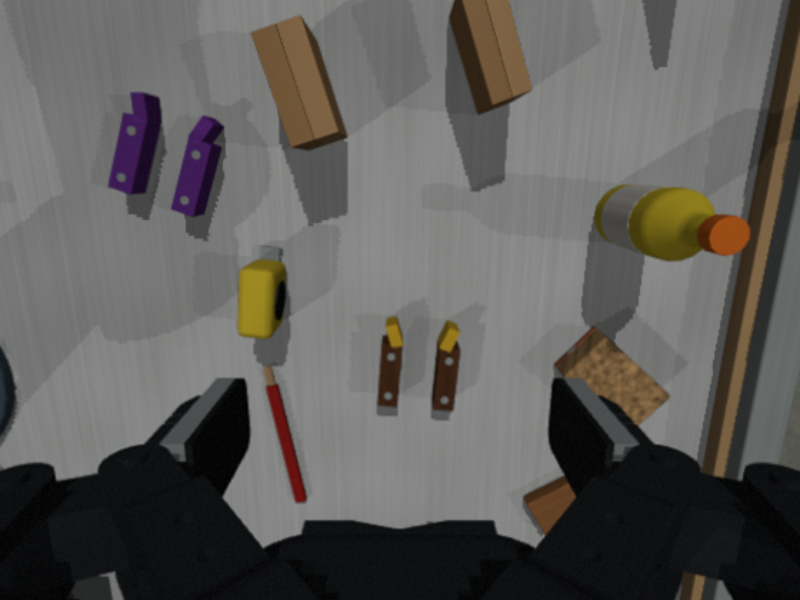

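Wrist picture 1: jig at (450,275), blue stop at (393,262), red stop at (430,358). Wrist picture 2: block A's top at (300,85), B's top at (490,45) and cut off at the edge, gauge cheeks at (390,370) and (447,375). I need both blocks whole, so I'll move 110 mm towards +y.

>>> arm_command(series=[[[0,30,0,0],[0,30,0,0],[0,30,0,0],[0,20,0,0],[0,0,0,0],[0,0,0,0],[0,0,0,0]]])

```text
t: 4.1
tcp_pos: [0.5291, 0.2657, 0.3713]
tool_rot: [0.0, 0.707, -0.001, 0.707]
force: [0.2, -0.6, 0.7]
finger_gap: 1.003
```

Run:
```python
from h import *
p,M=T('wrist'); im=snapshot('wrist'); np.save('wc.npy',im); np.save('wcM.npy',M)
print(status.sense()['tcp_pos'],status.sense()['qd'].round(3))
hsv=cv2.cvtColor(im,cv2.COLOR_RGB2HSV)
m=cv2.inRange(hsv,(8,70,50),(20,190,255)); k,l,st,c=cv2.connectedComponentsWithStats(m)
for i in range(1,k):
    if 600<st[i,4]<9000: print(st[i],c[i].round(),onz(p,M,c[i],.08).round(3), cv2.minAreaRect(np.argwhere(l==i)[:,::-1].astype(np.float32)))
save('wc.png',cv2.resize(im[0:220,100:460],(792,484),interpolation=cv2.INTER_CUBIC))
```

```text
[0.52915    0.26577406 0.37132209] [ 0.004 -0.002 -0.003  0.004  0.001  0.001]
[ 358    0  194   66 6881] [431.  22.] [0.7   0.434 0.08 ] ((454.5, 32.5), (65.0, 193.0), 90.0)
[ 472    0   88  335 4736] [527. 183.] [0.841 0.25  0.08 ] ((515.5223388671875, 163.88491821289062), (47.311668395996094, 338.3319396972656), 10.980650901794434)
[ 315   85   50   81 2206] [340. 125.] [0.603 0.323 0.08 ] ((339.6808166503906, 125.09671020507812), (76.56195068359375, 30.363773345947266), 73.1416015625)
[ 182  112   62   80 3065] [214. 150.] [0.449 0.293 0.08 ] ((213.72349548339844, 150.88404846191406), (75.19513702392578, 42.62717819213867), 71.1139144897461)
```

View pics/wc.png

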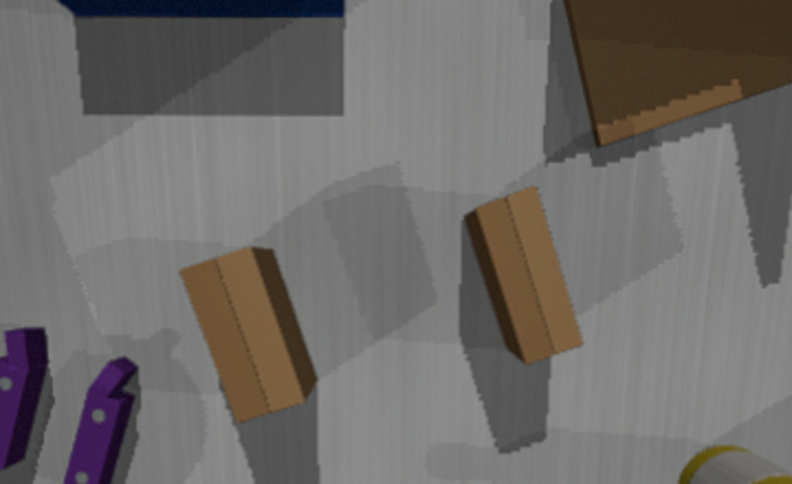

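Crop: block A is left (248,335) and block B right (525,275). A's top looks clearly wider than B's. I'll measure the top faces in millimetres.

```bash
cat > meas.py <<'E'
from h import *
def rect(m,M,z,p=None,minpx=60):
    p=p or camera_params('wrist')
    k,l,st,c=cv2.connectedComponentsWithStats(m)
    for i in range(1,k):
        if st[i,4]<minpx or st[i,4]>9000: continue
        ct=max(cv2.findContours((l==i).astype(np.uint8),cv2.RETR_EXTERNAL,cv2.CHAIN_APPROX_NONE)[0],key=len)[:,0]
        P=np.array([onz(p,M,u,z)[:2] for u in ct],np.float32)
        (cx,cy),(w,h),a=cv2.minAreaRect(P*1000)
        if w<h: w,h,a=h,w,a+90
        print(st[i],'ctr %.1f %.1f  size %.1f x %.1f ang %.2f deg'%(cx,cy,w,h,a%180))
E
python3 - <<'E'
from meas import *
im=np.load('wc.npy'); M=np.load('wcM.npy'); hsv=cv2.cvtColor(im,cv2.COLOR_RGB2HSV)
for y,x in [(150,195),(150,212),(150,228),(125,318),(125,332),(125,345)]: print((x,y),hsv[y,x])
for t in (70,80,90):
  print(t); m=cv2.inRange(hsv,(8,70,t),(20,190,255)); m[:,450:]=0;m[:70]=0
  m=cv2.morphologyEx(m,cv2.MORPH_CLOSE,np.ones((3,3))); rect(m,M,.08,minpx=600)
print('gauge')
im=np.load('wb.npy'); M=np.load('wbM.npy'); hsv=cv2.cvtColor(im,cv2.COLOR_RGB2HSV)
m=cv2.inRange(hsv,(0,70,15),(19,255,110)); m[:,:250]=0; m[:,330:]=0; m[:200]=0; m=cv2.morphologyEx(m,cv2.MORPH_CLOSE,np.ones((5,5)));rect(m,M,.03)
m=cv2.inRange(hsv,(20,120,60),(33,255,255)); m[:,:250]=0; m[:,330:]=0; m[:200]=0; rect(m,M,.03)
print('jig')
im=np.load('wj.npy'); M=np.load('wjM.npy'); hsv=cv2.cvtColor(im,cv2.COLOR_RGB2HSV)
rect(cv2.inRange(hsv,(105,120,30),(120,255,255)),M,.052)
for t in (60,100,130): rect(cv2.inRange(hsv,(0,180,t),(4,255,255))|cv2.inRange(hsv,(174,180,t),(180,255,255)),M,.082)
E
```

```text
(195, 150) [ 16 131 111]
(212, 150) [ 16 123 124]
(228, 150) [ 16 127  62]
(318, 125) [15  7 74]
(332, 125) [ 16 130 114]
(345, 125) [ 16 119 124]
70
[ 316   85   49   81 2152] ctr 604.3 321.7  size 89.8 x 34.1 ang 109.92 deg
[ 182  112   57   80 2538] ctr 445.3 289.7  size 89.9 x 42.8 ang 107.44 deg
80
[ 316   85   49   81 2132] ctr 604.4 321.7  size 89.8 x 33.8 ang 109.92 deg
[ 182  112   57   80 2519] ctr 445.1 289.7  size 90.0 x 42.4 ang 107.34 deg
90
[ 317   85   48   80 2101] ctr 604.6 321.9  size 89.6 x 33.3 ang 109.92 deg
[ 182  112   57   80 2497] ctr 445.0 289.7  size 90.0 x 42.2 ang 107.29 deg
gauge
[264 235  18  50 596] ctr 519.4 18.4  size 78.0 x 20.6 ang 85.58 deg
[303 239  19  48 649] ctr 578.0 13.8  size 77.0 x 23.3 ang 86.63 deg
[270 222  12  21 187] ctr 523.2 61.7  size 32.0 x 14.3 ang 103.53 deg
[307 225  15  22 222] ctr 580.0 57.2  size 30.7 x 18.0 ang 67.30 deg
jig
[263 142  25  84 873] ctr 494.4 -282.1  size 115.0 x 14.2 ang 78.79 deg
[199   0  22  84 407] ctr 421.4 -112.9  size 87.1 x 5.9 ang 99.81 deg
[ 95 103  68  49 911] ctr 318.7 -205.8  size 86.8 x 16.0 ang 145.81 deg
[ 276  235   52   31 1129] ctr 530.2 -364.4  size 72.9 x 31.8 ang 168.81 deg
[199   0  21  83 348] ctr 421.5 -112.2  size 85.7 x 5.4 ang 99.89 deg
[ 95 103  68  48 884] ctr 318.4 -205.6  size 86.0 x 16.0 ang 145.81 deg
[276 250  52  16 382] ctr 529.7 -374.9  size 69.9 x 11.2 ang 168.51 deg
[ 97 103  64  47 595] ctr 318.8 -204.2  size 84.3 x 11.3 ang 144.16 deg
```

B measures 89.8 x 34 mm and A 90 x 42.5 mm, so B at world (604, 322) mm is the fitting block. The crop above confirms it's the right-hand one. Next I'll take closer looks at the gauge and the jig.

>>> arm_command(series=[[[18,-38,3,0],[18,-38,3,0],[18,-38,3,0],[18,-38,3,0],[18,-38,3,0],[18,-38,3,0],[18,-38,3,0],[0,0,0,0],[0,0,0,0],[0,0,0,0]]])

```text
t: 5.15
tcp_pos: [0.55, 0.0017, 0.246]
tool_rot: [0.0, 0.707, -0.0, 0.707]
force: [0.0, 0.3, -0.6]
finger_gap: 1.0
```

Run:
```python
from h import *
p,M=T('wrist'); im=snapshot('wrist'); np.save('wg.npy',im); np.save('wgM.npy',M)
print(status.sense()['tcp_pos'],status.sense()['qd'].round(3)); save('wg.png',cv2.resize(im,(800,600),interpolation=cv2.INTER_CUBIC))
```

```text
[0.55008877 0.00212411 0.24613152] [ 0.016 -0.002  0.001 -0.    -0.001 -0.001]
```

>>> arm_command(series=[[[0,-38,-2,0],[0,-38,-2,0],[0,-38,-2,0],[0,-38,-2,0],[0,-38,-2,0],[0,-38,-2,0],[0,-38,-2,0],[0,-38,-2,0],[0,-38,-2,0],[0,0,0,0]]])

```text
t: 6.2
tcp_pos: [0.5327, -0.3448, 0.2462]
tool_rot: [-0.001, 0.706, -0.002, 0.708]
force: [-0.4, 1.6, 0.3]
finger_gap: 0.998
```

>>> arm_command(series=[[[0,0,0,0],[0,0,0,0],[0,0,0,0]]])

```text
t: 6.5
tcp_pos: [0.5323, -0.3386, 0.2456]
tool_rot: [-0.001, 0.707, 0.001, 0.707]
force: [-0.1, 0.2, 0.7]
finger_gap: 1.001
```

Run:
```python
from h import *
p,M=T('wrist'); im=snapshot('wrist'); np.save('wk.npy',im); np.save('wkM.npy',M)
print(status.sense()['tcp_pos'],status.sense()['qd'].round(3)); save('wk.png',cv2.resize(im,(800,600),interpolation=cv2.INTER_CUBIC))
```

```text
[ 0.53227846 -0.33879421  0.2456239 ] [-0.005  0.003 -0.005  0.    -0.001  0.001]
```

View pics/wg.png

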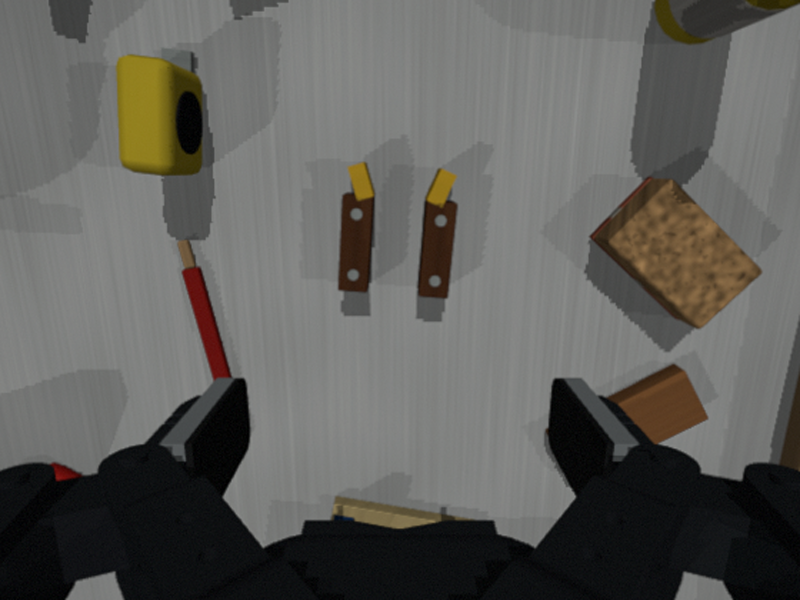

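View pics/wk.png

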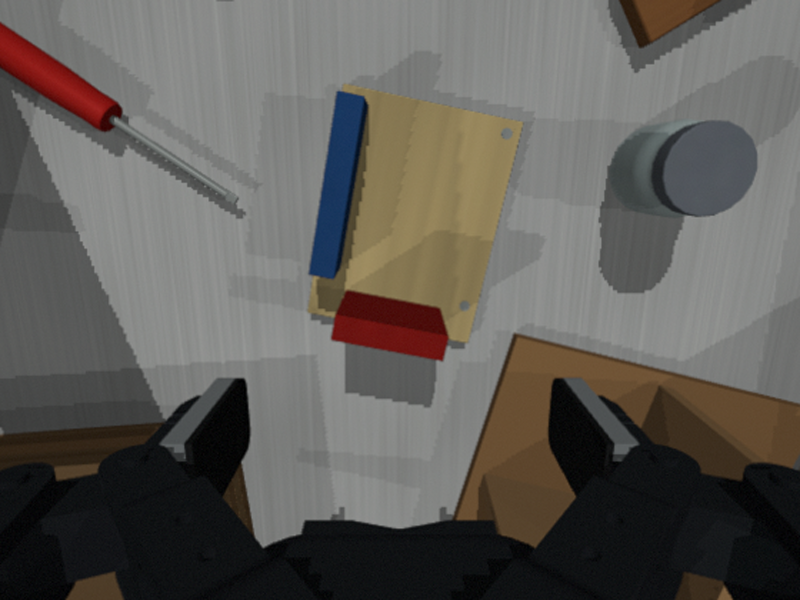

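Gauge picture: the cheeks' tops are at (356,243) and (437,250), and the yellow flares at (362,181) and (441,188) face up (+y). Jig picture: blue top at (340,185), red top at (390,335), plywood base in between.

Run:
```python
from meas import *
print('gauge')
im=np.load('wg.npy'); M=np.load('wgM.npy'); hsv=cv2.cvtColor(im,cv2.COLOR_RGB2HSV)
for x,y in [(248,155),(250,172),(268,170),(249,185),(305,185)]: print(hsv[y,x],end=' ')
m=cv2.inRange(hsv,(0,60,15),(19,255,120)); m[:,:225]=0; m[:,335:]=0; m[:105]=0;m[215:]=0
m=cv2.morphologyEx(m,cv2.MORPH_CLOSE,np.ones((5,5)));rect(m,M,.03)
m2=cv2.inRange(hsv,(20,120,60),(33,255,255)); m2[:,:225]=0; m2[:,335:]=0; m2[:105]=0;m2[215:]=0; rect(m2,M,.03)
print('jig')
im=np.load('wk.npy'); M=np.load('wkM.npy'); hsv=cv2.cvtColor(im,cv2.COLOR_RGB2HSV)
for x,y in [(238,130),(252,110),(270,220),(275,236)]: print(hsv[y,x],end=' ')
for t in (40,70,90): 
  b=cv2.inRange(hsv,(105,120,t),(120,255,255)); b[:,320:]=0; b[:,:200]=0; rect(b,M,.052)
for t in (80,100,120):
  r=cv2.inRange(hsv,(0,150,t),(5,255,255))|cv2.inRange(hsv,(174,150,t),(180,255,255)); r[:180]=0; rect(r,M,.082)
w=cv2.inRange(hsv,(18,60,50),(30,200,255)); w[:, :200]=0; w[:,400:]=0; w[260:]=0; w=cv2.morphologyEx(w,cv2.MORPH_CLOSE,np.ones((7,7)));rect(w,M,.012,minpx=2000)
```

```text
gauge
[ 13 152  52] [ 11 177  49] [ 60   2 105] [ 12 177  49] [ 11 153  50] [ 237  135   25   70 1312] ctr 519.3 15.4  size 70.9 x 22.2 ang 85.60 deg
[ 293  140   27   69 1293] ctr 578.1 10.5  size 70.3 x 22.2 ang 85.81 deg
[244 114  18  27 328] ctr 524.0 58.9  size 24.2 x 13.5 ang 105.58 deg
[298 118  21  27 332] ctr 580.1 54.5  size 24.3 x 14.1 ang 66.95 deg
jig
[108 182  94] [21 92 75] [  1 221  76] [  1 215 108] [ 217   64   39  131 2485] ctr 491.1 -285.9  size 119.1 x 18.0 ang 78.74 deg
[ 217   64   38  131 2355] ctr 490.6 -285.8  size 119.2 x 17.1 ang 78.81 deg
[ 217   64   37  131 2245] ctr 490.3 -285.6  size 118.8 x 16.4 ang 78.74 deg
[ 232  220   82   32 1440] ctr 526.8 -378.6  size 74.4 x 17.8 ang 168.75 deg
[ 232  220   82   32 1359] ctr 526.7 -378.8  size 74.0 x 17.0 ang 168.70 deg
```

The results agree with the given sizes:
- **Gauge:** origin at (548.7, 13.0) mm, slot at 85.65°.
- **Jig:** axis at 78.75°, seated block centre at (510.7, -320.4) mm.
- **Block B:** centre at (604.4, 321.8) mm, long axis at 109.9°.

Next I'll move over B.

>>> arm_command(series=[[[0,48,5,0],[0,48,5,0],[0,48,5,0],[0,48,5,0],[0,48,5,0],[0,48,5,0],[0,48,5,0],[0,48,5,0],[0,48,5,0],[0,48,5,0]]])

```text
t: 7.55
tcp_pos: [0.5813, 0.1425, 0.2457]
tool_rot: [-0.001, 0.707, 0.001, 0.707]
force: [0.5, -0.5, -0.8]
finger_gap: 1.001
```

>>> arm_command(series=[[[0,36,4,0],[0,36,4,0],[0,36,4,0],[0,36,4,0],[0,36,4,0],[0,0,0,-0.116],[0,0,0,-0.116],[0,0,0,-0.115],[0,0,0,0],[0,0,0,0]]])

```text
t: 8.55
tcp_pos: [0.6013, 0.3201, 0.2454]
tool_rot: [-0.122, 0.697, 0.122, 0.697]
force: [0.4, -0.7, 0.6]
finger_gap: 1.0
```

```bash
cat >> h.py <<'E'
def goto(x,y,z,yaw):
    "delta to target (mm) in the current tool axes, and turn about tool x"
    s=status.sense(); A=R.from_quat(s['tool_rot']).as_matrix()
    d=A.T@(np.array([x,y,z])-np.array(s['tcp_pos'])*1000)
    y0=np.arctan2(A[1,2],A[0,2])
    print('t',round(s['t'],2),'tcp',(s['tcp_pos']*1000).round(1),'yaw',np.degrees(y0).round(2),'tilt',np.degrees(np.arccos(-A[2,0])).round(2),'gap',s['finger_gap'],'F',s['force'].round(1),'| delta',d.round(1),'turn',-(np.radians(yaw)-y0).round(3))
E
python3 -c "
from h import *
goto(604.4,321.8,46,19.9)"
```

```text
t 8.55 tcp [601.3 320.1 245.4] yaw 19.8 tilt 0.01 gap 1.0001470344312111 F [ 0.4 -0.7  0.6] | delta [199.4   0.6   3.5] turn -0.002
```

>>> arm_command(series=[[[20,0.6,3.5,0],[40,0,0,0],[40,0,0,0],[40,0,0,0],[30,0,0,0],[20,0,0,0],[9,0,0,0],[0,0,0,0],[0,0,0,0]]])

```text
t: 9.45
tcp_pos: [0.6059, 0.3216, 0.0474]
tool_rot: [-0.122, 0.696, 0.122, 0.697]
force: [0.3, -0.2, -0.5]
finger_gap: 1.004
```

>>> arm_command(series=[[[0,0,0,0],[0,0,0,0],[0,0,0,0],[0,0,0,0],[0,0,0,0],[0,0,0,0],[0,0,0,0],[0,0,0,0]]], jaw=0, force=60)

```text
t: 10.25
tcp_pos: [0.6053, 0.3213, 0.0472]
tool_rot: [-0.122, 0.696, 0.122, 0.697]
force: [-1.3, -1.0, 5.9]
finger_gap: 0.39
```

```bash
python3 -c "
from h import *
goto(604.4,321.8,46,19.9)
im=snapshot('side'); save('side1.png',cv2.resize(im[90:230,180:400],(800,509),interpolation=cv2.INTER_CUBIC))"
```

```text
t 10.25 tcp [605.3 321.3  47.2] yaw 19.88 tilt 0.05 gap 0.3901858615031251 F [-1.3 -1.   5.9] | delta [ 1.2  0.7 -0.7] turn -0.0
```

View pics/side1.png

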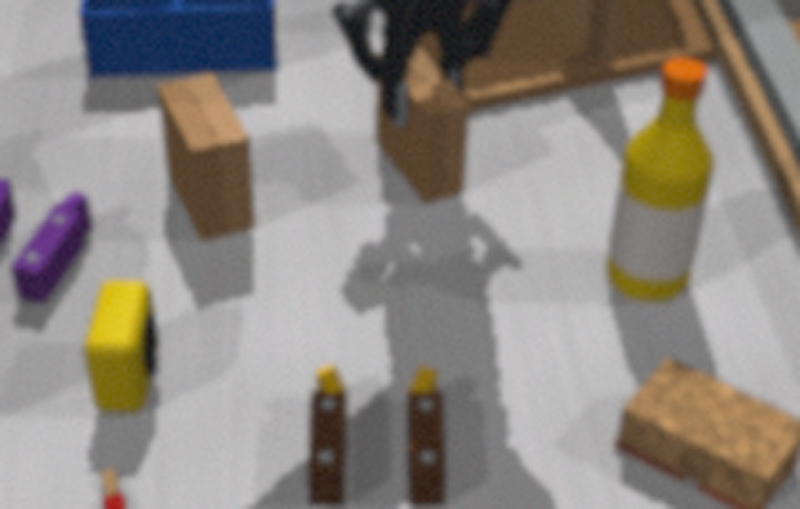

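The side crop shows B held between the fingers at (425,120), with the bottle at (660,180) and A at (205,155) untouched. The gap of 0.39 is about 33 mm, which matches the 34 mm block. Now I'll lift and turn to the slot's direction.

>>> arm_command(series=[[[-15,0,0,0],[-15,0,0,0],[0,0,0,0.106],[0,0,0,0.106],[0,0,0,0.106],[0,0,0,0.105],[0,0,0,0],[0,0,0,0],[0,0,0,0]]])

```text
t: 11.2
tcp_pos: [0.6051, 0.3213, 0.0767]
tool_rot: [0.026, 0.706, -0.026, 0.707]
force: [-0.2, -0.6, -1.0]
finger_gap: 0.389
```

```bash
python3 -c "
from h import *
goto(557.0,122.7,77,-4.35)"
```

```text
t 11.2 tcp [605.1 321.3  76.7] yaw -4.27 tilt 0.02 gap 0.38914164198653556 F [-0.2 -0.6 -1. ] | delta [  -0.4 -201.7  -33.1] turn 0.001
```

>>> arm_command(series=[[[0,-20,-3.1,0],[0,-30,-5,0],[0,-30,-5,0],[0,-30,-5,0],[0,-30,-5,0],[0,-30,-5,0],[0,-20,-3,0],[0,-11.7,-2,0],[0,0,0,0],[0,0,0,0]]])

```text
t: 12.2
tcp_pos: [0.5572, 0.1231, 0.0765]
tool_rot: [0.027, 0.706, -0.027, 0.707]
force: [-0.2, 0.0, -0.5]
finger_gap: 0.39
```

Run:
```python
from meas import *
goto(557.0,122.7,49,-4.35)
p,M=T('wrist'); im=snapshot('wrist'); np.save('wh.npy',im); np.save('whM.npy',M); save('wh.png',cv2.resize(im,(800,600)))
```

```text
t 12.2 tcp [557.2 123.1  76.5] yaw -4.36 tilt 0.06 gap 0.3900983028086512 F [-0.2  0.  -0.5] | delta [27.5 -0.4 -0.2] turn -0.0
```

View pics/wh.png

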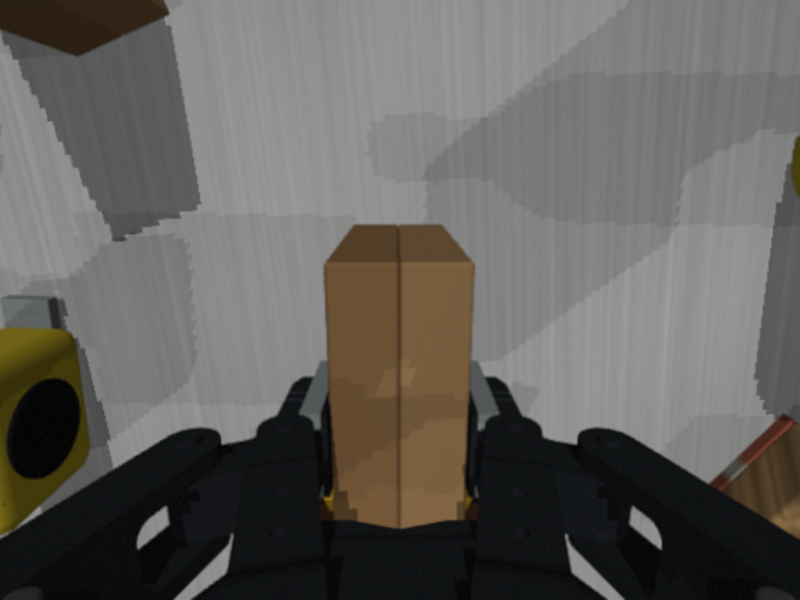

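The picture shows B held square and centred, with its top from column 326 to 473 and its far top edge at row 262. I'll work out its offset along the fingers' width.

Run:
```python
from h import *
M=np.load('whM.npy'); p=camera_params('wrist')
A=R.from_quat(status.sense()['tool_rot']).as_matrix(); t=status.sense()['tcp_pos']
for uv in [(326,262),(473,262),(400,262)]:
    X=onz(p,M,np.array(uv)*.7,.1093); print((A.T@(X-t)*1000).round(1))
```

```text
[-32.8  45.3 -16.2]
[-32.8  45.2  17.1]
[-32.8  45.2   0.5]
```

>>> arm_command(series=[[[7,0,0,0],[7,0,0,0],[7,0,0,0],[5,0,0,0],[1.5,0,0,0],[0,0,0,0],[0,0,0,0],[0,0,0,0]]])

```text
t: 13.05
tcp_pos: [0.5569, 0.1226, 0.0491]
tool_rot: [0.027, 0.706, -0.027, 0.707]
force: [-0.8, -0.3, -0.8]
finger_gap: 0.39
```

>>> arm_command(series=[[[0,-10,0,0],[0,-10,0,0],[0,-10,0,0],[0,-10,0,0],[0,-10,0,0],[0,-10,0,0],[0,-10,0,0],[0,0,0,0]]])

```text
t: 13.85
tcp_pos: [0.5514, 0.0514, 0.0488]
tool_rot: [0.027, 0.707, -0.028, 0.707]
force: [0.4, -0.1, -1.1]
finger_gap: 0.392
```

```bash
python3 -c "
from h import *
goto(548.7,13,49,-4.35)"
```

```text
t 13.85 tcp [551.4  51.4  48.8] yaw -4.46 tilt 0.01 gap 0.39158717905965346 F [ 0.4 -0.1 -1.1] | delta [ -0.2 -38.5   0.3] turn -0.002
```

No contact so far, so I'll continue to the middle of the slot.

>>> arm_command(series=[[[0,-10,0.2,0],[0,-10,0,0],[0,-10,0,0],[0,-8,0,0],[0,0,0,0],[0,0,0,0]]])

```text
t: 14.45
tcp_pos: [0.5486, 0.0147, 0.0488]
tool_rot: [0.027, 0.707, -0.027, 0.707]
force: [-0.1, 0.0, -1.1]
finger_gap: 0.388
```

>>> arm_command(series=[[[0,-10,0,0],[0,-10,0,0],[0,-10,0,0],[0,-10,0,0],[0,-10,0,0],[0,-10,0,0],[0,-10,0,0],[0,-10,0,0],[0,-10,0,0],[0,0,0,0]]])

```text
t: 15.45
tcp_pos: [0.5421, -0.0763, 0.0489]
tool_rot: [0.027, 0.706, -0.028, 0.707]
force: [-0.0, 1.2, -1.2]
finger_gap: 0.389
```

```bash
python3 -c "
from h import *
goto(541.9,-76.7,49,-4.35)"
```

```text
t 15.45 tcp [542.1 -76.3  48.9] yaw -4.45 tilt 0.05 gap 0.3890921748714263 F [-0.   1.2 -1.2] | delta [-0.1 -0.4 -0.1] turn -0.002
```

The block is through the slot at x ≈ +90 mm in the gauge frame, with no lateral force. Next I'll lift, turn and carry it to the jig.

>>> arm_command(series=[[[0,0,0,0],[-20,0,0,0],[-40,0,0,0],[-40,0,0,0],[0,0,0,0.06],[0,0,0,0.059],[0,0,0,0],[0,0,0,0]]])

```text
t: 16.25
tcp_pos: [0.5415, -0.0742, 0.1486]
tool_rot: [0.068, 0.704, -0.068, 0.704]
force: [-0.7, -0.4, -1.9]
finger_gap: 0.386
```

```bash
python3 -c "
from h import *
goto(522.8,-310.6,149,-11.25)"
```

```text
t 16.25 tcp [541.5 -74.2 148.6] yaw -11.06 tilt 0.04 gap 0.38625505498930834 F [-0.7 -0.4 -1.9] | delta [  -0.4 -235.6   27.1] turn 0.003
```

>>> arm_command(series=[[[0,-20,2.1,0.003],[0,-30,4,0],[0,-30,4,0],[0,-30,4,0],[0,-30,3,0],[0,-30,3,0],[0,-30,3,0],[0,-20,2,0],[0,-15.6,2,0],[0,0,0,0]]])

```text
t: 17.25
tcp_pos: [0.5222, -0.3129, 0.1486]
tool_rot: [0.07, 0.703, -0.071, 0.704]
force: [1.9, 0.2, -1.2]
finger_gap: 0.389
```

>>> arm_command(series=[[[20,0,0,0],[30,0,0,0],[20,0,0,0],[8,0,0,0],[0,0,0,0],[0,0,0,0],[0,0,0,0]]])

```text
t: 17.95
tcp_pos: [0.523, -0.3114, 0.0721]
tool_rot: [0.069, 0.703, -0.07, 0.704]
force: [0.5, 0.6, -1.6]
finger_gap: 0.392
```

```bash
python3 -c "
from h import *
goto(522.8,-310.6,59.2,-11.25)
goto(510.7,-320.4,59.2,-11.25)
p,M=T('wrist'); im=snapshot('wrist');np.save('wm.npy',im);np.save('wmM.npy',M); save('wm.png',cv2.resize(im,(800,600)))"
```

```text
t 17.95 tcp [ 523.  -311.4   72.1] yaw -11.32 tilt 0.15 gap 0.3917910930845328 F [ 0.5  0.6 -1.6] | delta [12.9  0.8 -0.4] turn -0.001
t 17.95 tcp [ 523.  -311.4   72.1] yaw -11.32 tilt 0.15 gap 0.3917910930845328 F [ 0.5  0.6 -1.6] | delta [ 12.9 -11.2 -10.3] turn -0.001
```

View pics/wm.png

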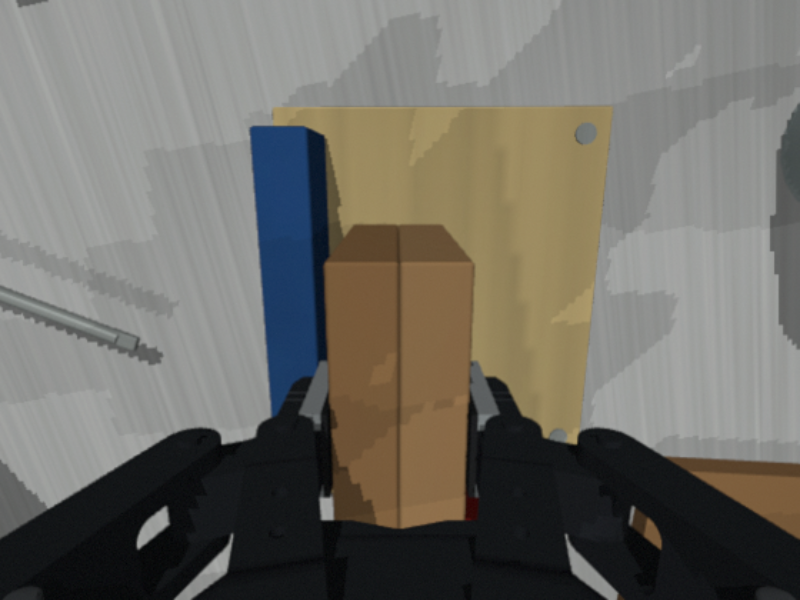

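The wrist view shows the block over the plywood and parallel to the blue stop, whose end is at (285,128). There is a gap to blue, and the red stop lies below. Lowering to contact.

>>> arm_command(series=[[[6,0,0,0],[4,0,0,0],[2,0,0,0],[0,0,0,0],[0,0,0,0]]])

```text
t: 18.5
tcp_pos: [0.522, -0.311, 0.0591]
tool_rot: [0.07, 0.704, -0.07, 0.704]
force: [-1.3, 0.9, 3.7]
finger_gap: 0.392
```

>>> arm_command(series=[[[1,0,0,0],[0.5,0,0,0],[0,0,0,0],[0,0,0,0]]])

```text
t: 18.9
tcp_pos: [0.5219, -0.311, 0.0591]
tool_rot: [0.07, 0.704, -0.07, 0.704]
force: [-4.1, 2.5, 11.8]
finger_gap: 0.389
```

>>> arm_command(series=[[[-1,0,0,0],[0,0,-3,0],[0,0,-3,0],[0,0,-2,0],[0,-3,0,0],[0,-3,0,0],[0,-3,0,0],[0,0,0,0],[0,0,0,0]]])

```text
t: 19.8
tcp_pos: [0.5127, -0.3186, 0.0591]
tool_rot: [0.07, 0.703, -0.07, 0.704]
force: [0.1, 1.7, 7.7]
finger_gap: 0.389
```

```bash
python3 -c "
from h import *
goto(510.7,-320.4,59.2,-11.25)"
```

```text
t 19.8 tcp [ 512.7 -318.6   59.1] yaw -11.35 tilt 0.06 gap 0.38885555633060365 F [0.1 1.7 7.7] | delta [-0.1 -2.2 -1.6] turn -0.002
```

>>> arm_command(series=[[[-0.5,-1,-1,0],[0,-1,-1,0],[0,0,-1,0],[0,-1,0,0],[0,0,0,0],[0,0,0,0]]])

```text
t: 20.4
tcp_pos: [0.51, -0.3211, 0.0591]
tool_rot: [0.07, 0.703, -0.07, 0.704]
force: [4.4, 0.8, 5.4]
finger_gap: 0.39
```

```bash
python3 -c "
from h import *
goto(510.7,-320.4,59.2,-11.25)
s=status.sense(); print(R.from_quat(s['tool_rot']).as_matrix().T@s['force'])"
```

```text
t 20.4 tcp [ 510.  -321.1   59.1] yaw -11.36 tilt 0.14 gap 0.3896782802081249 F [4.4 0.8 5.4] | delta [-0.1  0.8  0.6] turn -0.002
[-5.36781108  1.6762415   4.1413446 ]
```

>>> arm_command(series=[[[0,-1,0,0],[0,-1,0,0],[0,-1,0,0],[0,0,-1,0],[0,0,0,0],[0,0,0,0]]])

```text
t: 21.0
tcp_pos: [0.5098, -0.3214, 0.0591]
tool_rot: [0.071, 0.702, -0.069, 0.705]
force: [9.5, 8.0, 6.1]
finger_gap: 0.392
```

```bash
python3 -c "
from h import *
goto(510.7,-320.4,59.2,-11.25)
s=status.sense(); print(R.from_quat(s['tool_rot']).as_matrix().T@s['force'])"
```

```text
t 21.0 tcp [ 509.8 -321.4   59.1] yaw -11.36 tilt 0.26 gap 0.39210631053315476 F [9.5 8.  6.1] | delta [-0.1  1.1  0.7] turn -0.002
[-6.07095074  9.68814254  7.79927636]
```

>>> arm_command(series=[[[0,-1,-1,0],[0,0,-1,0],[0,-1,-1,0],[0,0,0,0],[0,0,0,0],[0,0,0,0],[0,0,0,0],[0,0,0,0]]])

```text
t: 21.8
tcp_pos: [0.5096, -0.3213, 0.0592]
tool_rot: [0.072, 0.7, -0.069, 0.707]
force: [20.7, 15.4, 2.8]
finger_gap: 0.391
```

```bash
python3 -c "
from h import *
goto(510.7,-320.4,59.2,-11.25)
s=status.sense(); print(R.from_quat(s['tool_rot']).as_matrix().T@s['force'],s['qd'].round(4))
p,M=T('wrist'); im=snapshot('wrist'); a=cv2.resize(im,(400,300)); np.save('we.npy',im); np.save('weM.npy',M)
b=cv2.resize(snapshot('side')[270:420,200:400],(400,300),interpolation=cv2.INTER_CUBIC); save('end.png',np.hstack([a,b]))"
```

```text
t 21.8 tcp [ 509.6 -321.3   59.2] yaw -11.42 tilt 0.58 gap 0.3910162793299508 F [20.7 15.4  2.8] | delta [0.  1.1 0.9] turn -0.003
[-2.55937924 19.25094355 17.30273611] [ 0.0018  0.0009 -0.0004  0.0016  0.      0.0012]
```

View pics/end.png

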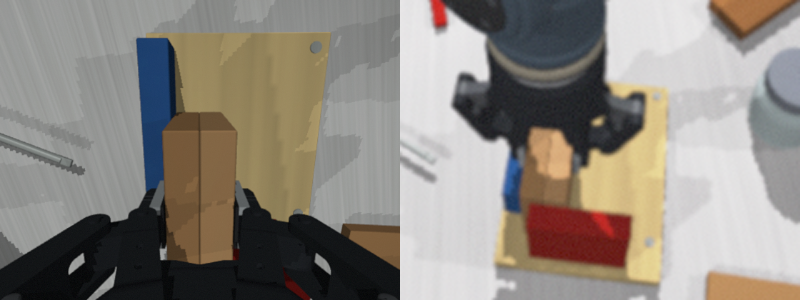

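The wrist half shows the block's long face against the blue stop, and the side half shows its end against the red stop. The push is steady at about 19 N towards red and 17 N towards blue, so I'm handing in.

```bash
python3 -c "
from h import *
goto(510.7,-320.4,59.2,-11.25)
ticket.sign_off()
goto(510.7,-320.4,59.2,-11.25)"
```

```text
t 21.9 tcp [ 509.6 -321.4   59.2] yaw -11.42 tilt 0.58 gap 0.39005756383775075 F [20.  15.9  2.8] | delta [0.  1.2 0.8] turn -0.003
the job is handed in; nothing more can be done
the job is handed in; nothing more can be done
```

The 34 mm block went low and lengthwise through the gauge, in at the yellow mouth and out of the plain end. It is now pressed into the jig corner with the gripper still holding it. I handed in at t = 21.9 s; no verdict was reported.

- **Which block:** the tops measured 89.8 x 34 mm and 90 x 42.5 mm, so I took the thin one and left the other where it stood.
- **Slot:** the block ended about 90 mm past the gauge's centre, held about 1.5 mm above the bench. No contact showed in the readings; the largest horizontal force was about 1 N.
- **Jig:** the total push is about 19 N towards red and 17 N towards blue, steady. I estimate well over 2 N on each stop after friction, but only the wrist force could be measured.
- **Position:** the gripper is 1.1 mm along and 0.9 mm across from my camera-based seat position, within calibration error. Tool tilt is 0.6° and yaw is within 0.2° of the jig.
- **Bystanders:** none was touched as far as the pictures show; I did not re-measure them at the end.

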